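Sort sprung scale feet by sole grip and stand them on their wedges

TASK

Find out by feel how well the three scale feet grip: take each by its grey block, press it lightly onto the green mat (about 10 N, never more than 25 N), slide it about 6 cm across the mat to a new spot and leave it there. Once all three have been slid, stand the grippiest foot flat on the middle of the steep blue wedge and the next grippiest flat on the middle of the shallow yellow wedge, where each must stay put by itself (no foot may ever slide down a wedge), and leave the slipperiest standing on the mat. Leave the cup, the carton and the plate alone.

Things in the scene. Friction and masses are not known exactly. Their poses are not given: they have to be found in the camera images.
- foot_a: sprung scale foot, one of three alike: black round base 60 mm across, 12 mm high, with a collar up to 20 mm; above it, on a thin stem, a grey grip block 26 x 26 mm from 40 to 70 mm above the sole while unpressed. Origin: centre of the sole; x, y square to the block's sides, z up. 0.15 to 0.25 kg, of it 0.05 kg block and stem. The sole's friction can only be felt
- foot_b: sprung scale foot, one of three alike: black round base 60 mm across, 12 mm high, with a collar up to 20 mm; above it, on a thin stem, a grey grip block 26 x 26 mm from 40 to 70 mm above the sole while unpressed. Origin: centre of the sole; x, y square to the block's sides, z up. 0.15 to 0.25 kg, of it 0.05 kg block and stem. The sole's friction can only be felt
- foot_c: sprung scale foot, one of three alike: black round base 60 mm across, 12 mm high, with a collar up to 20 mm; above it, on a thin stem, a grey grip block 26 x 26 mm from 40 to 70 mm above the sole while unpressed. Origin: centre of the sole; x, y square to the block's sides, z up. 0.15 to 0.25 kg, of it 0.05 kg block and stem. The sole's friction can only be felt
- foot_a_stem (a joint): how far the grip block of foot_a is pushed down towards its base, in m: 0 unpressed, 0.016 at the hard stop. The spring differs from foot to foot (0.7 to 1.6 N per mm, preloaded by 2 mm), so equal squeeze is not equal press. Sole friction coefficients on the vinyl are roughly 0.14, 0.36 and 0.8, one each, in unknown order
- foot_b_stem (a joint): how far the grip block of foot_b is pushed down towards its base, in m: 0 unpressed, 0.016 at the hard stop. The spring differs from foot to foot (0.7 to 1.6 N per mm, preloaded by 2 mm), so equal squeeze is not equal press. Sole friction coefficients on the vinyl are roughly 0.14, 0.36 and 0.8, one each, in unknown order
- foot_c_stem (a joint): how far the grip block of foot_c is pushed down towards its base, in m: 0 unpressed, 0.016 at the hard stop. The spring differs from foot to foot (0.7 to 1.6 N per mm, preloaded by 2 mm), so equal squeeze is not equal press. Sole friction coefficients on the vinyl are roughly 0.14, 0.36 and 0.8, one each, in unknown order
- steep_wedge: steep blue mounting wedge, fixed to the mat, 120 mm wide (y); its slope, covered with the same green vinyl, is 150 mm long, inclined 25 degrees, and rises along the wedge's own +x from 16 to 79 mm above the mat. Origin: centre of its underside, on the mat; x horizontal, uphill, z vertical
- steep_wedge_spot (a point): middle of the slope of this wedge, on its surface, 48 mm above the mat; axes as the wedge's (z vertical, x uphill; the slope's normal leans 25 degrees from vertical towards -x)
- shallow_wedge: shallow yellow mounting wedge, fixed to the mat, 120 mm wide (y); its slope, covered with the same green vinyl, is 150 mm long, inclined 12.5 degrees, and rises along the wedge's own +x from 16 to 48 mm above the mat. Origin: centre of its underside, on the mat; x horizontal, uphill, z vertical
- shallow_wedge_spot (a point): middle of the slope of this wedge, on its surface, 32 mm above the mat; axes as the wedge's (z vertical, x uphill; the slope's normal leans 12.5 degrees from vertical towards -x)
- mat: green vinyl mat covering the bench, fixed, 660 x 1440 mm, 3 mm thick; its upper face is 3 mm above the bench top (z = 0.003). Origin: centre of its underside. Everything here stands on it.
- cup: empty white paper cup, 72 mm across the rim, 85 mm high, bystander; origin: centre of its underside
- carton: small yellow and green drink carton, 60 x 60 mm, 108 mm high, bystander; origin: centre of its underside
- plate: white plate, 170 mm across, 18 mm high, bystander; origin: centre of its underside
Things that resemble listed ones, but are neither listed nor needed, are in the scene too. Leave any purple look-alike of the foot_b alone.

How it is judged:
By the outcome, as a careful person would: the job done as asked, in the order asked, and still so for the second after the job is handed in, with the robot touching nothing.
It also fails if it takes over 72 s, if anything falls off the work surface, if the arm or the gripper's body presses on something with over 40 N, if the wrist force passes 120 N, or if a joint passes its speed limit or range.

ROBOT

A 6-joint arm with a two-finger parallel gripper is mounted at the origin on the work surface. World frame = base frame: x ahead of the robot, y to its left, z up, the work surface at z = 0. Lengths are in m, angles in rad, forces in N, time in s.
With the tool pointing down it reaches from about 0.325 to 0.85 m from the base axis. Payload 4.4 kg.
Tool frame: the origin (TCP) lies midway between the tips of the shut fingers; the grasp point (between the pads) lies 19 mm behind it (robot.grasp_offset is the distance from the TCP to the grasp point, in m); z points along the fingers, x is the direction in which the jaws open and shut, and the axes are right-handed (so a half turn about z gives the same grasp; the last joint's range is limited). The gripper opens to 94 mm and grips with 3 to 60 N. Pads are 16 mm wide; open, the fingers measure 119 mm over their backs; the gripper's body (75 mm by 177 mm) begins 78 mm behind the grasp point.
Start: joints at [-1.254, 0.207, 1.542, -0, 1.393, -0.15], TCP at [0.259, -0.513, 0.205] pointing down, gripper open.
Joint ranges: [-2.73, 2.73], [-0.86, 2.22], [0.23, 2.46], [-1.11, 4.25], [0.08, 2.63], [-2.82, 2.82]. Speed limits (rad/s): [2.79, 2.79, 3.14, 3.14, 3.14, 3.14].

INTERFACE

Orientations are given as a rotation vector (axis times angle).
In Python, from rig import robot gives the robot as it stands.
- The arm moves only by the tool carry_out, never from a script. Its argument "rows" is a list of rows, each a list of 7 numbers: the turn, a rotation vector about the tool's x, y, z in degrees, then the shift along the tool's x, y, z in cm, then the opening, from -1 (shut) to 1 (fully open), so that 0 is half open. A call has 1 to 8 rows; each row is the pose to reach, as a shift and turn from the pose commanded when the call began, along the tool's axes at that moment; what a row does not reach only later rows make up. A row lasts 1/10 s, in which the tool goes at most 50 mm and 8.59 degrees, less where a joint would pass 70% of its speed; a pose out of reach is approached as far as the arm can. A call with a gripper value outside its range is refused whole. The fingers move at their own pace and stop on an object; "grip_force" is the grip in N (left out, the last holds). Time passes only in rows, so rows that repeat a pose let the fingers close. It gives the time, the measured TCP pose, the force and the opening at its end, in the units of the state.
- robot.sense(): the state, without advancing time (a new reading comes with each control period).
- robot.camera(name): name is "scene" or "top"; returns the picture (384x512x3 uint8, red, green, blue); there is no depth.
- robot.get_calibration(name): a dict with "vertical_fov" (degrees; the focal length in pixels is half the picture's height over the tangent of half this angle, whatever the lens; pixels are square), "cx", "cy" (the principal point, pixels), "view" (4x4, takes a point from world to camera coordinates). Camera axes: x right, y down, z forward; pixel columns grow to the right and rows downward; lengths in m; the calibration is good to about 2 mm. A picture is of the moment at which its call begins. get_calibration takes no time and is no camera call.
- robot.sign_off(): hands the job in, once; it reports no verdict.
Trained networks look in the newest picture that a camera, given by its name, has taken for a name from the list of things; names that differ only in an ending like _2 or _b are one class to them, and where a whole thing is asked for, a point or a joint stands for the part that bears it (a point fixed in the world has none). Each returns a list of dicts, best first, with "p" (0 to 1); they miss things now and then, are a little off and sometimes report something else, mostly with a low value. They report only what shows in the picture. A call takes as long as a camera call. They do not tell look-alikes from the thing itself.
- robot.regions_of(label, camera): "region" (384x512 bool, what is visible of it).
- robot.spot_point(label, camera): "location" ([x, y, z] in m, in the coordinates of the camera as it stood for that picture, good to about 4 mm: a listed point, or the origin of a listed thing).
The state is a dict: "clock": time; "joints": joint angles; "qd": joint speeds; "effort": joint torques, N m; "tcp_pos": TCP position; "ee_rot": TCP orientation; "contact_force": force on the tool from outside, world axes, zero at the start; "wrist_torque": the same for the moment, N m; "opening": opening from 0.0 (shut) to 1.0 (fully open).
Only numpy, scipy, OpenCV 4.12 (cv2) and the standard library are available. Lean on these libraries where they do the work, as an engineer would, in place of code of your own. Each camera call takes 0.05 s, during which the arm holds its last target.

## Working session

There is one attempt and no reset: what is moved stays moved. The work goes in short steps, Python scripts to look and compute and a tool call to move; the robot and the scene stay as the last step left them, time stands still between calls to the robot, and variables do not carry over. Pictures are saved under pics/ and viewed, and the job is handed in when it is done.

Besides the shell and the picture viewer there is one more tool, called after "Request:" as name(argument=value, ...) on one line, values as JSON. carry_out: Moves the arm, as the interface text tells. Its arguments: {"type":"object","properties":{"rows":{"type":"array"},"grip_force":{"type":"number"}},"required":["rows"]}

```bash
ls; mkdir -p pics
python3 - <<'E'
from rig import robot
import cv2,numpy as np
print(robot.sense()); print(robot.grasp_offset)
for c in ("scene","top"):
    im=robot.camera(c); cv2.imwrite(f"pics/{c}0.png",cv2.resize(im[:,:,::-1],(800,600)))
    k=robot.get_calibration(c); print(c,k)
    V=np.array(k["view"])
    for l in ("foot_a","steep_wedge","shallow_wedge","steep_wedge_spot","shallow_wedge_spot","cup","carton","plate"):
        for d in robot.spot_point(l,c):
            p=np.linalg.inv(V)@np.append(d["location"],1); 
            print(c,l,round(d["p"],2),p[:3].round(3))
E
```

```text
pics
{'clock': 0.0, 'joints': array([-1.25353010e+00,  2.07409977e-01,  1.54295306e+00,  5.13664691e-06,
        1.39347995e+00, -1.50475911e-01]), 'qd': array([-0.00138105, -0.00056446, -0.00067903,  0.00076204, -0.00046903,
       -0.00079578]), 'effort': array([-1.01812293e-03, -3.70879447e+01, -2.81417978e+01,  6.97838771e-02,
        3.63267248e-02, -1.81357673e-04]), 'tcp_pos': array([ 0.25900127, -0.51246294,  0.20429693]), 'ee_rot': array([-2.67453135,  1.6453956 ,  0.00269263]), 'contact_force': array([-0.66834712,  0.63388614,  0.04915237]), 'wrist_torque': array([-0.00678138, -0.02026039, -0.04908563]), 'opening': 1.0010436285167383}
0.0188
scene {'vertical_fov': 49.25375490244684, 'cx': 253.89998602145857, 'cy': 188.30447290360885, 'view': array([[ 0.19173479,  0.98136659, -0.01254517, -0.11639712],
       [ 0.63841909, -0.13441933, -0.75786048, -0.34510558],
       [-0.74542527,  0.13729914, -0.65229603,  1.38936805],
       [ 0.        ,  0.        ,  0.        ,  1.        ]])}
scene foot_a 0.88 [0.554 0.012 0.004]
scene foot_a 0.87 [0.53  0.124 0.005]
scene foot_a 0.8
[... 688 characters left out ...]
 -0.04785696, -0.99151766,  0.77443738],
       [ 0.        ,  0.        ,  0.        ,  1.        ]])}
top foot_a 0.95 [ 0.569 -0.126  0.004]
top foot_a 0.78 [0.551 0.012 0.004]
top foot_a 0.58 [0.626 0.303 0.004]
top foot_a 0.57 [0.371 0.108 0.001]
top foot_a 0.56 [0.529 0.128 0.002]
top foot_a 0.55 [ 0.372 -0.042  0.   ]
top foot_a 0.35 [ 0.702 -0.194  0.001]
top steep_wedge 0.77 [0.451 0.343 0.006]
top shallow_wedge 0.59 [ 0.481 -0.342  0.004]
top shallow_wedge 0.41 [0.452 0.341 0.004]
top steep_wedge_spot 0.74 [0.458 0.335 0.048]
top shallow_wedge_spot 0.73 [ 0.481 -0.341  0.04 ]
top cup 0.6 [ 0.704 -0.19   0.006]
top carton 0.61 [0.731 0.21  0.008]
top plate 0.69 [ 0.76   0.023 -0.   ]
```

View pics/scene0.png

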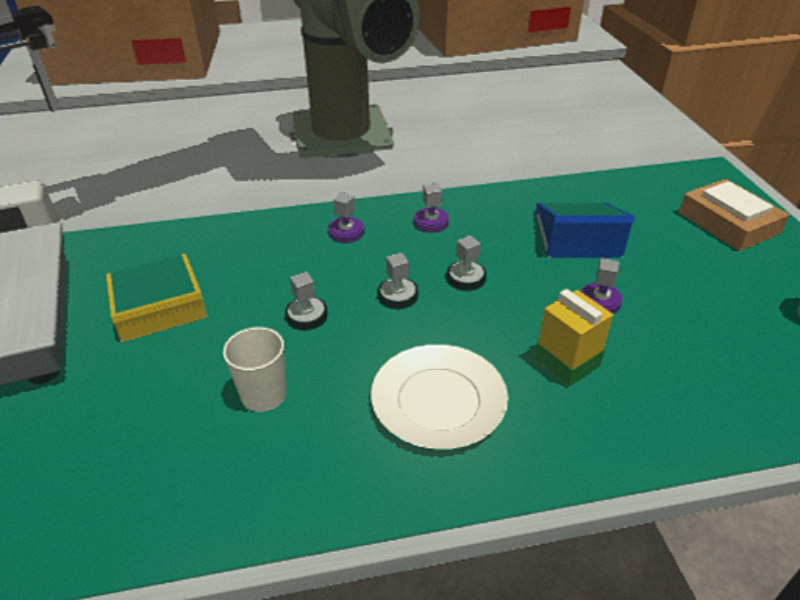

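View pics/top0.png

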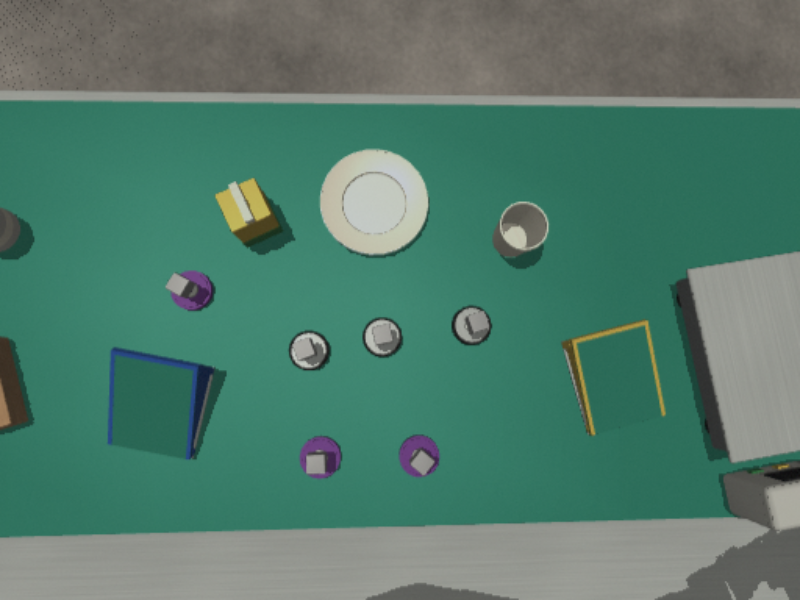

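Run:
```python
from rig import robot
import cv2,numpy as np
a=robot.camera("top")[:,:,::-1]; b=robot.camera("scene")[:,:,::-1]
def z(im,x,y,w,h,s): return cv2.resize(im[y:y+h,x:x+w],None,fx=s,fy=s,interpolation=cv2.INTER_CUBIC)
cv2.imwrite("pics/z1.png",z(a,180,185,150,55,5.3))
cv2.imwrite("pics/z2.png",np.vstack([np.hstack([z(a,60,215,90,85,4),z(a,355,195,90,85,4)]),np.hstack([z(b,330,115,90,60,4),z(b,60,155,90,60,4)])]))
```

```text
(no output)
```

View pics/z1.png

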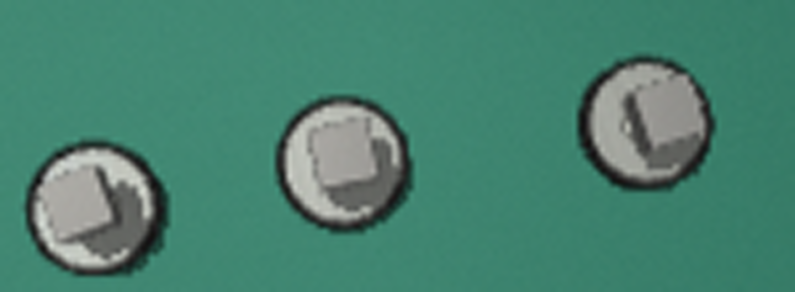

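View pics/z2.png

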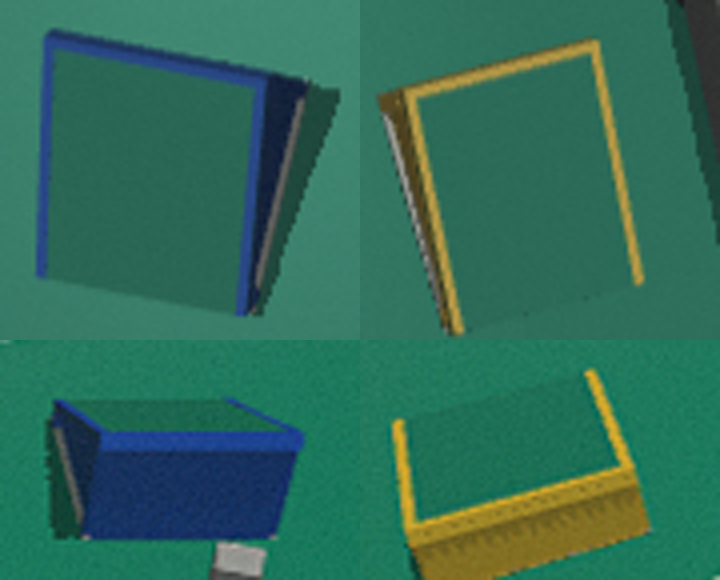

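```bash
cat > h.py <<'E'
from rig import robot
import cv2,numpy as np
from scipy.optimize import least_squares
from scipy.spatial.transform import Rotation as R
def proj(c,P):
    k=robot.get_calibration(c); f=192/np.tan(np.radians(k["vertical_fov"]/2))
    q=(np.c_[P,np.ones(len(P))]@np.array(k["view"]).T)[:,:3]
    return np.c_[k["cx"]+f*q[:,0]/q[:,2],k["cy"]+f*q[:,1]/q[:,2]]
def fit(local,px,x0,c="top"):
    def P(v):
        cs,s=np.cos(v[2]),np.sin(v[2])
        return np.c_[v[0]+cs*local[:,0]-s*local[:,1],v[1]+s*local[:,0]+cs*local[:,1],local[:,2]]
    r=least_squares(lambda v:(proj(c,P(v))-px).ravel(),x0,x_scale=[.01,.01,.1])
    return r.x,np.abs(r.fun).max()
def square(h,s=.013): return np.array([[s,s,h],[s,-s,h],[-s,-s,h],[-s,s,h]])
E
python3 - <<'E'
from h import *
# order: far-left(+x,+y), far-right, near-right, near-left
for n,th,lo,hi,px,off,x0 in (("steep",25,16,79,[(48,32),(267,76),(245,315),(38,277)],(60,215),(.45,.34,0)),
   ("shallow",12.5,16,48,[(408,92),(598,42),(640,283),(455,333)],(355-90,195),(.48,-.34,0))):
    L=.075*np.cos(np.radians(th)); w=.06
    loc=np.array([[L,w,hi],[L,-w,hi],[-L,-w,lo],[-L,w,lo]],float); loc[:,2]=loc[:,2]/1000+.003
    px=np.array(px)/4+np.array(off)
    v,e=fit(loc,px,x0); print(n,v.round(4),np.degrees(v[2]).round(1),e)
for n,px,x0 in (("L",[(40,188),(95,167),(115,222),(60,243)],(.53,.126,.3)),("M",[(308,125),(368,117),(378,178),(322,188)],(.55,.01,.1)),("R",[(635,97),(685,75),(703,130),(652,150)],(.567,-.126,.3))):
    v,e=fit(square(.073),np.array(px)/5.3+np.array([180,185]),x0); print(n,v.round(4),np.degrees(v[2]).round(1),e)
E
```

```text
steep [ 0.4547  0.338  -0.209 ] -12.0 0.6757714598928715
shallow [ 0.4819 -0.342   0.2282] 13.1 0.918024334040183
L [0.5299 0.1233 0.3537] 20.3 0.5896861452077076
M [0.5505 0.0131 0.1622] 9.3 0.6411214257003337
R [ 0.5653 -0.124   0.3321] 19.0 1.0719715597263075
```

```bash
cat >> h.py <<'E'
def Rt(yaw,tilt=0,wy=0):
    c,s=np.cos(yaw),np.sin(yaw)
    D=R.from_matrix(np.array([[c,s,0],[s,-c,0],[0,0,-1.]]))
    return R.from_rotvec(-tilt*np.array([-np.sin(wy),np.cos(wy),0]))*D
def row(pos,Rd,frm=None):
    s=robot.sense(); p0,R0=(s["tcp_pos"],R.from_rotvec(s["ee_rot"])) if frm is None else frm
    t=(R0.inv()*Rd).as_rotvec(degrees=True); d=R0.inv().apply(np.array(pos)-p0)*100
    return np.r_[t,d].round(2)
def st():
    s=robot.sense(); R0=R.from_rotvec(s["ee_rot"]); m=R0.as_matrix()
    print("t",round(s["clock"],2),"tcp",s["tcp_pos"].round(4),"yaw",np.degrees(np.arctan2(m[1,0],m[0,0])).round(2),"z",m[:,2].round(3),"F",s["contact_force"].round(2),"open",round(s["opening"],3),"q",s["joints"].round(2))
E
python3 - <<'E'
from h import *
st()
d=np.radians
for y in (19,-161,-71,109): print(y,row((.566,-.124,.12),Rt(d(y))))
E
```

```text
t 1.0 tcp [ 0.2593 -0.5132  0.2055] yaw -63.2 z [-0. -0. -1.] F [ 0.08  0.87 -0.38] open 0.997 q [-1.25  0.21  1.54 -0.    1.39 -0.15]
19 [  0.     0.   -82.2  -20.91 -44.93   8.54]
-161 [  0.    -0.    97.8  -20.91 -44.93   8.54]
-71 [  0.    -0.     7.8  -20.91 -44.93   8.54]
109 [   0.      0.   -172.2   -20.91  -44.93    8.54]
```

Request:
carry_out(rows=[[0,0,-82.2,-20.9,-44.9,8.5,0.3],[0,0,-82.2,-20.9,-44.9,8.5,0.3],[0,0,-82.2,-20.9,-44.9,8.5,0.3],[0,0,-82.2,-20.9,-44.9,8.5,0.3],[0,0,-82.2,-20.9,-44.9,8.5,0.3],[0,0,-82.2,-20.9,-44.9,8.5,0.3],[0,0,-82.2,-20.9,-44.9,8.5,0.3],[0,0,-82.2,-20.9,-44.9,8.5,0.3]], grip_force=40)

```text
clock: 1.8
tcp_pos: [0.5044, -0.2019, 0.1378]
ee_rot: [3.137, 0.162, 0.001]
contact_force: [-0.7, 0.4, -0.6]
opening: 0.65
```

Run:
```python
from h import *
st(); print(row((.566,-.124,.12),Rt(np.radians(19))),row((.566,-.124,.042),Rt(np.radians(19))))
```

```text
t 1.8 tcp [ 0.5044 -0.2019  0.1378] yaw 5.91 z [ 0.001 -0.001 -1.   ] F [-0.75  0.41 -0.62] open 0.65 q [-0.54  0.21  1.69 -0.    1.25 -0.64]
[  0.04  -0.03 -13.09   6.93  -7.12   1.78] [  0.04  -0.03 -13.09   6.92  -7.12   9.58]
```

Request:
carry_out(rows=[[0,0,-13,6.9,-7.1,1.8,0.3],[0,0,-13,6.9,-7.1,1.8,0.3],[0,0,-13,6.9,-7.1,1.8,0.3],[0,0,-13,6.9,-7.1,1.8,0.3],[0,0,-13,6.9,-7.1,1.8,0.3]])

```text
clock: 2.3
tcp_pos: [0.5646, -0.1272, 0.12]
ee_rot: [3.1, 0.505, -0.0]
contact_force: [-0.4, 0.7, 0.6]
opening: 0.649
```

Run:
```python
from h import *
st(); print(row((.566,-.124,.042),Rt(np.radians(19))))
```

```text
t 2.3 tcp [ 0.5646 -0.1272  0.12  ] yaw 18.49 z [-0.    -0.001 -1.   ] F [-0.45  0.67  0.57] open 0.649 q [-0.37  0.3   1.62 -0.    1.23 -0.69]
[ 0.03  0.02 -0.51  0.23 -0.26  7.8 ]
```

Request:
carry_out(rows=[[0,0,0,0.2,-0.2,3,0.3],[0,0,0,0.2,-0.2,5.5,0.3],[0,0,0,0.2,-0.2,7.8,0.3],[0,0,0,0.2,-0.2,7.8,0.3],[0,0,0,0.2,-0.2,7.8,0.3]])

```text
clock: 2.8
tcp_pos: [0.5659, -0.1251, 0.0423]
ee_rot: [3.101, 0.503, -0.0]
contact_force: [-0.4, 0.2, -0.5]
opening: 0.65
```

Run:
```python
from h import *
st(); 
a=robot.camera("top")[:,:,::-1]; b=robot.camera("scene")[:,:,::-1]
def z(im,x,y,w,h,s): return cv2.resize(im[y:y+h,x:x+w],None,fx=s,fy=s,interpolation=cv2.INTER_CUBIC)
cv2.imwrite("pics/z3.png",np.hstack([z(a,250,160,100,100,4),z(b,140,120,100,100,4)]))
```

```text
t 2.8 tcp [ 0.5659 -0.1251  0.0423] yaw 18.41 z [-0. -0. -1.] F [-0.38  0.24 -0.5 ] open 0.65 q [-0.37  0.4   1.66 -0.    1.08 -0.69]
```

View pics/z3.png

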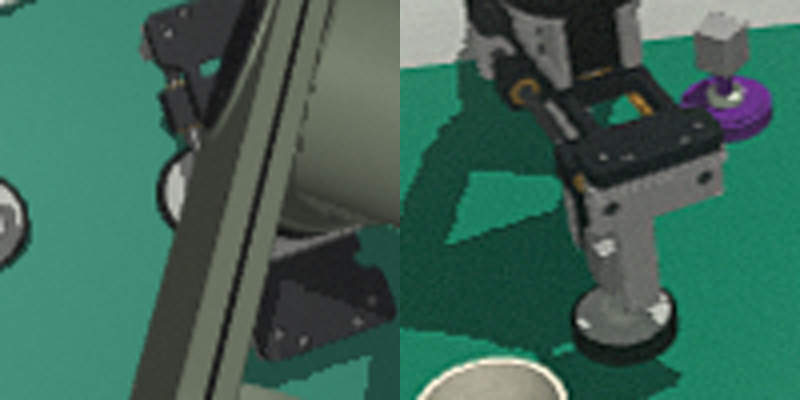

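Request:
carry_out(rows=[[0,0,0,0,0,0,-1],[0,0,0,0,0,0,-1],[0,0,0,0,0,0,-1],[0,0,0,0,0,0,-1],[0,0,0,0,0,0,-1],[0,0,0,0,0,0,-1]])

```text
clock: 3.5
tcp_pos: [0.5664, -0.1236, 0.0419]
ee_rot: [3.1, 0.507, 0.0]
contact_force: [-0.5, 0.6, -0.3]
opening: 0.275
```

Run:
```python
from h import *
st()
```

```text
t 3.5 tcp [ 0.5664 -0.1236  0.0419] yaw 18.57 z [ 0. -0. -1.] F [-0.5   0.61 -0.33] open 0.275 q [-0.36  0.4   1.66  0.    1.08 -0.69]
```

Request:
carry_out(rows=[[0,0,0,0,0,0.1,-1],[0,0,0,0,0,0.2,-1],[0,0,0,0,0,0.3,-1],[0,0,0,0,0,0.4,-1],[0,0,0,0,0,0.4,-1],[0,0,0,0,0,0.4,-1]])

```text
clock: 4.1
tcp_pos: [0.5665, -0.1237, 0.0382]
ee_rot: [-3.1, -0.506, -0.0]
contact_force: [-1.8, 1.3, 5.0]
opening: 0.273
```

Run:
```python
from h import *
st()
```

```text
t 4.1 tcp [ 0.5665 -0.1237  0.0382] yaw 18.55 z [ 0.  0. -1.] F [-1.78  1.25  4.98] open 0.273 q [-0.36  0.4   1.66  0.    1.07 -0.69]
```

Request:
carry_out(rows=[[0,0,0,0,0,0.1,-1],[0,0,0,0,0,0.2,-1],[0,0,0,0,0,0.3,-1],[0,0,0,0,0,0.4,-1],[0,0,0,0,0,0.5,-1],[0,0,0,0,0,0.5,-1]])

```text
clock: 4.7
tcp_pos: [0.5665, -0.1236, 0.0338]
ee_rot: [-3.1, -0.507, -0.0]
contact_force: [-3.6, 1.0, 9.7]
opening: 0.276
```

Request:
carry_out(rows=[[0,0,0,-0.3,0,0,-1],[0,0,0,-0.7,0,0,-1],[0,0,0,-1.1,0,0,-1],[0,0,0,-1.5,0,0,-1],[0,0,0,-1.9,0,0,-1],[0,0,0,-2.3,0,0,-1]])

```text
clock: 5.3
tcp_pos: [0.5487, -0.1323, 0.0355]
ee_rot: [3.097, 0.505, 0.013]
contact_force: [2.8, 0.5, 7.7]
opening: 0.273
```

Run:
```python
from h import *
st()
```

```text
t 5.3 tcp [ 0.5487 -0.1323  0.0355] yaw 18.53 z [ 0.009 -0.003 -1.   ] F [2.75 0.55 7.7 ] open 0.273 q [-0.39  0.38  1.71  0.    1.04 -0.71]
```

Request:
carry_out(rows=[[0,0,0,-0.4,0,0.05,-1],[0,0,0,-0.8,0,0.1,-1],[0,0,0,-1.2,0,0.1,-1],[0,0,0,-1.6,0,0.1,-1],[0,0,0,-2.0,0,0.1,-1]])

```text
clock: 5.8
tcp_pos: [0.5301, -0.1389, 0.0347]
ee_rot: [3.096, 0.505, 0.014]
contact_force: [3.2, 0.7, 8.5]
opening: 0.272
```

Request:
carry_out(rows=[[0,0,0,-0.4,0,0,-1],[0,0,0,-0.8,0,0,-1],[0,0,0,-1.2,0,0,-1],[0,0,0,-1.6,0,0,-1],[0,0,0,-1.8,0,0,-1]])

```text
clock: 6.3
tcp_pos: [0.5128, -0.1447, 0.0346]
ee_rot: [3.096, 0.505, 0.014]
contact_force: [3.1, 0.7, 8.7]
opening: 0.272
```

Run:
```python
from h import *
st()
```

```text
t 6.3 tcp [ 0.5128 -0.1447  0.0346] yaw 18.52 z [ 0.009 -0.003 -1.   ] F [3.14 0.7  8.73] open 0.272 q [-0.44  0.32  1.79  0.    1.02 -0.76]
```

Request:
carry_out(rows=[[0,0,0,0,0,0,-1],[0,0,0,0,0,-0.4,-1],[0,0,0,0,0,-0.8,-1],[0,0,0,0,0,-0.8,-1]])

```text
clock: 6.7
tcp_pos: [0.5099, -0.1439, 0.0408]
ee_rot: [3.098, 0.506, 0.004]
contact_force: [1.1, -0.5, 1.9]
opening: 0.276
```

Run:
```python
from h import *
st()
```

```text
t 6.7 tcp [ 0.5099 -0.1439  0.0408] yaw 18.56 z [ 0.003 -0.002 -1.   ] F [ 1.09 -0.54  1.93] open 0.276 q [-0.44  0.31  1.79 -0.    1.04 -0.76]
```

Foot R: friction ≈ 0.35. Release, rise and go to M.

Request:
carry_out(rows=[[0,0,0,0,0,-0.1,0.3],[0,0,0,0,0,-0.1,0.3],[0,0,0,0,0,-0.1,0.3],[0,0,0,0,0,-0.1,0.3],[0,0,0,0,0,-4,0.3],[0,0,0,0,0,-8,0.3],[0,0,0,0,0,-8,0.3],[0,0,0,0,0,-8,0.3]])

```text
clock: 7.5
tcp_pos: [0.5091, -0.1434, 0.1207]
ee_rot: [3.099, 0.506, 0.003]
contact_force: [0.2, 0.0, -0.8]
opening: 0.651
```

Run:
```python
from h import *
st(); y=np.radians(9.3); print(row((.5505,.0125,.12),Rt(y)))
```

```text
t 7.5 tcp [ 0.5091 -0.1434  0.1207] yaw 18.56 z [ 0.002 -0.001 -1.   ] F [ 0.2   0.04 -0.82] open 0.651 q [-0.44  0.2   1.74 -0.    1.2  -0.76]
[  0.08  -0.09   9.26   8.89 -13.46   0.06]
```

Request:
carry_out(rows=[[0,0,9.3,8.9,-13.5,0,0.3],[0,0,9.3,8.9,-13.5,0,0.3],[0,0,9.3,8.9,-13.5,0,0.3],[0,0,9.3,8.9,-13.5,0,0.3],[0,0,9.3,8.9,-13.5,0,0.3],[0,0,9.3,8.9,-13.5,0,0.3],[0,0,9.3,8.9,-13.5,0,0.3]])

```text
clock: 8.2
tcp_pos: [0.549, 0.012, 0.1188]
ee_rot: [3.131, 0.251, -0.003]
contact_force: [0.5, 0.1, -0.3]
opening: 0.653
```

Run:
```python
from h import *
st(); y=np.radians(9.3); print(row((.5505,.0125,.042),Rt(y)))
```

```text
t 8.2 tcp [0.549  0.012  0.1188] yaw 9.18 z [-0.002 -0.    -1.   ] F [ 0.46  0.14 -0.25] open 0.653 q [-0.14  0.24  1.69 -0.    1.21 -0.3 ]
[-0.    0.12 -0.12  0.17 -0.02  7.68]
```

Request:
carry_out(rows=[[0,0,0,0.1,0,4,0.3],[0,0,0,0.1,0,7.7,0.3],[0,0,0,0.1,0,7.7,0.3],[0,0,0,0.1,0,7.7,-1],[0,0,0,0.1,0,7.7,-1],[0,0,0,0.1,0,7.7,-1],[0,0,0,0.1,0,7.7,-1],[0,0,0,0.1,0,7.7,-1]])

```text
clock: 9.0
tcp_pos: [0.5517, 0.0133, 0.044]
ee_rot: [3.131, 0.254, 0.003]
contact_force: [1.2, -0.7, 3.1]
opening: 0.277
```

Request:
carry_out(rows=[[0,0,0,0,0,0,-1],[0,0,0,0,0,0.1,-1],[0,0,0,0,0,0.2,-1],[0,0,0,0,0,0.3,-1],[0,0,0,0,0,0.4,-1],[0,0,0,0,0,0.4,-1],[0,0,0,0,0,0.4,-1]])

```text
clock: 9.7
tcp_pos: [0.5518, 0.0133, 0.0402]
ee_rot: [3.131, 0.254, 0.002]
contact_force: [-2.3, -0.2, 7.7]
opening: 0.273
```

Run:
```python
from h import *
st()
```

```text
t 9.7 tcp [0.5518 0.0133 0.0402] yaw 9.27 z [ 0.002 -0.    -1.   ] F [-2.35 -0.15  7.74] open 0.273 q [-0.13  0.35  1.74 -0.    1.05 -0.29]
```

Request:
carry_out(rows=[[0,0,0,0,0,0.1,-1],[0,0,0,0,0,0.2,-1],[0,0,0,0,0,0.2,-1]])

```text
clock: 10.0
tcp_pos: [0.552, 0.0132, 0.0386]
ee_rot: [3.131, 0.254, 0.003]
contact_force: [-2.6, -0.3, 11.4]
opening: 0.274
```

Request:
carry_out(rows=[[0,0,0,-0.3,0,0,-1],[0,0,0,-0.7,0,0.05,-1],[0,0,0,-1.1,0,0.1,-1],[0,0,0,-1.5,0,0.1,-1],[0,0,0,-1.9,0,0.1,-1],[0,0,0,-2.3,0,0.1,-1]])

```text
clock: 10.6
tcp_pos: [0.5326, 0.0092, 0.039]
ee_rot: [3.13, 0.253, 0.014]
contact_force: [3.0, -0.4, 10.6]
opening: 0.276
```

Run:
```python
from h import *
st()
```

```text
t 10.6 tcp [0.5326 0.0092 0.039 ] yaw 9.25 z [ 0.009 -0.001 -1.   ] F [ 2.97 -0.36 10.64] open 0.276 q [-0.15  0.31  1.79  0.    1.03 -0.31]
```

Request:
carry_out(rows=[[0,0,0,-0.4,0,0,-1],[0,0,0,-0.8,0,0,-1],[0,0,0,-1.2,0,0,-1],[0,0,0,-1.6,0,0,-1],[0,0,0,-2.0,0,0,-1]])

```text
clock: 11.1
tcp_pos: [0.5129, 0.006, 0.0389]
ee_rot: [3.13, 0.253, 0.014]
contact_force: [1.6, -0.2, 11.0]
opening: 0.276
```

Request:
carry_out(rows=[[0,0,0,-0.4,0,0,-1],[0,0,0,-0.8,0,0,-1],[0,0,0,-1.2,0,0,-1],[0,0,0,-1.6,0,0,-1],[0,0,0,-1.8,0,0,-1]])

```text
clock: 11.6
tcp_pos: [0.4949, 0.003, 0.0387]
ee_rot: [3.13, 0.253, 0.014]
contact_force: [2.3, 0.0, 11.5]
opening: 0.274
```

Run:
```python
from h import *
st(); print(robot.sense()["wrist_torque"])
```

```text
t 11.6 tcp [0.4949 0.003  0.0387] yaw 9.25 z [ 0.009 -0.001 -1.   ] F [ 2.29  0.02 11.49] open 0.274 q [-0.17  0.24  1.88  0.    1.01 -0.33]
[ 0.02395844 -0.36294922 -0.0614814 ]
```

Request:
carry_out(rows=[[0,0,0,0,0,0,-1],[0,0,0,0,0,-0.4,-1],[0,0,0,0,0,-0.6,-1],[0,0,0,0,0,-0.6,-1]])

```text
clock: 12.0
tcp_pos: [0.4923, 0.0033, 0.0429]
ee_rot: [3.131, 0.254, 0.005]
contact_force: [0.9, -0.1, 4.6]
opening: 0.275
```

Request:
carry_out(rows=[[0,0,0,0,0,0,0.3],[0,0,0,0,0,0,0.3],[0,0,0,0,0,0,0.3],[0,0,0,0,0,0,0.3],[0,0,0,0,0,-4,0.3],[0,0,0,0,0,-7.5,0.3],[0,0,0,0,0,-7.5,0.3],[0,0,0,0,0,-7.5,0.3]])

```text
clock: 12.8
tcp_pos: [0.4911, 0.0035, 0.1173]
ee_rot: [3.131, 0.254, 0.002]
contact_force: [-0.5, -0.1, -0.8]
opening: 0.648
```

Run:
```python
from h import *
st(); y=np.radians(20.3); print(row((.53,.124,.12),Rt(y)))
```

```text
t 12.8 tcp [0.4911 0.0035 0.1173] yaw 9.26 z [ 0.002 -0.    -1.   ] F [-0.47 -0.06 -0.79] open 0.648 q [-0.17  0.12  1.83 -0.    1.18 -0.33]
[  0.04  -0.08 -11.04   5.78 -11.27  -0.27]
```

Request:
carry_out(rows=[[0,0,-11,5.8,-11.3,-0.3,0.3],[0,0,-11,5.8,-11.3,-0.3,0.3],[0,0,-11,5.8,-11.3,-0.3,0.3],[0,0,-11,5.8,-11.3,-0.3,0.3],[0,0,-11,5.8,-11.3,-0.3,0.3],[0,0,-11,5.8,-11.3,-0.3,0.3],[0,0,-11,5.8,-11.3,-0.3,0.3]])

```text
clock: 13.5
tcp_pos: [0.529, 0.1231, 0.1191]
ee_rot: [3.093, 0.55, -0.003]
contact_force: [-0.4, 0.1, 0.5]
opening: 0.653
```

Run:
```python
from h import *
st(); y=np.radians(20.3); print(row((.53,.124,.042),Rt(y)))
```

```text
t 13.5 tcp [0.529  0.1231 0.1191] yaw 20.16 z [-0.002 -0.    -1.   ] F [-0.41  0.06  0.49] open 0.653 q [ 0.07  0.23  1.7  -0.    1.21 -0.28]
[-0.01  0.09 -0.14  0.14 -0.05  7.71]
```

Request:
carry_out(rows=[[0,0,0,0.1,0,4,0.3],[0,0,0,0.1,0,7.7,0.3],[0,0,0,0.1,0,7.7,0.3],[0,0,0,0.1,0,7.7,-1],[0,0,0,0.1,0,7.7,-1],[0,0,0,0.1,0,7.7,-1],[0,0,0,0.1,0,7.7,-1],[0,0,0,0.1,0,7.7,-1]])

```text
clock: 14.3
tcp_pos: [0.5314, 0.1248, 0.0439]
ee_rot: [3.092, 0.553, 0.003]
contact_force: [0.7, -0.0, 0.9]
opening: 0.275
```

Request:
carry_out(rows=[[0,0,0,0,0,0,-1],[0,0,0,0,0,0.1,-1],[0,0,0,0,0,0.2,-1],[0,0,0,0,0,0.3,-1],[0,0,0,0,0,0.4,-1],[0,0,0,0,0,0.4,-1],[0,0,0,0,0,0.4,-1]])

```text
clock: 15.0
tcp_pos: [0.5314, 0.1248, 0.0392]
ee_rot: [3.093, 0.552, 0.002]
contact_force: [1.3, -0.5, 4.5]
opening: 0.274
```

Run:
```python
from h import *
st()
```

```text
t 15.0 tcp [0.5314 0.1248 0.0392] yaw 20.25 z [ 0.001  0.    -1.   ] F [ 1.29 -0.55  4.49] open 0.274 q [ 0.07  0.34  1.75  0.    1.05 -0.28]
```

Request:
carry_out(rows=[[0,0,0,0,0,0.1,-1],[0,0,0,0,0,0.2,-1],[0,0,0,0,0,0.3,-1],[0,0,0,0,0,0.4,-1],[0,0,0,0,0,0.5,-1],[0,0,0,0,0,0.6,-1],[0,0,0,0,0,0.6,-1]])

```text
clock: 15.7
tcp_pos: [0.5314, 0.1248, 0.0336]
ee_rot: [3.092, 0.553, 0.002]
contact_force: [-0.2, -1.0, 7.4]
opening: 0.274
```

Request:
carry_out(rows=[[0,0,0,-0.3,0,0,-1],[0,0,0,-0.7,0,0.05,-1],[0,0,0,-1.1,0,0.1,-1],[0,0,0,-1.5,0,0.1,-1],[0,0,0,-1.9,0,0.1,-1],[0,0,0,-2.3,0,0.1,-1]])

```text
clock: 16.3
tcp_pos: [0.5155, 0.1178, 0.035]
ee_rot: [3.093, 0.551, 0.022]
contact_force: [6.9, 1.9, 8.4]
opening: 0.274
```

Run:
```python
from h import *
st()
```

```text
t 16.3 tcp [0.5155 0.1178 0.035 ] yaw 20.22 z [ 0.014  0.002 -1.   ] F [6.94 1.86 8.36] open 0.274 q [ 0.06  0.31  1.81  0.    1.01 -0.29]
```

L clearly grippiest (7.2 / ~9.5). Finish the slide.

Request:
carry_out(rows=[[0,0,0,-0.4,0,0,-1],[0,0,0,-0.8,0,0,-1],[0,0,0,-1.2,0,0,-1],[0,0,0,-1.6,0,0,-1],[0,0,0,-2.0,0,0,-1]])

```text
clock: 16.8
tcp_pos: [0.4969, 0.1108, 0.0349]
ee_rot: [3.093, 0.551, 0.022]
contact_force: [7.7, 1.5, 7.0]
opening: 0.271
```

Request:
carry_out(rows=[[0,0,0,-0.4,0,0,-1],[0,0,0,-0.8,0,0,-1],[0,0,0,-1.2,0,0,-1],[0,0,0,-1.6,0,0,-1],[0,0,0,-2.0,0,0,-1]])

```text
clock: 17.3
tcp_pos: [0.4781, 0.1038, 0.0349]
ee_rot: [3.092, 0.551, 0.022]
contact_force: [7.4, 2.6, 7.5]
opening: 0.275
```

Request:
carry_out(rows=[[0,0,0,0,0,0,-1],[0,0,0,0,0,-0.4,-1],[0,0,0,0,0,-0.8,-1],[0,0,0,0,0,-0.8,-1],[0,0,0,0,0,-0.8,-1]])

```text
clock: 17.8
tcp_pos: [0.4729, 0.103, 0.0401]
ee_rot: [3.093, 0.552, 0.004]
contact_force: [4.8, 0.0, 3.5]
opening: 0.273
```

Run:
```python
from h import *
st()
```

```text
t 17.8 tcp [0.4729 0.103  0.0401] yaw 20.24 z [ 0.003  0.    -1.   ] F [4.79 0.04 3.45] open 0.273 q [ 0.04  0.22  1.9   0.    1.01 -0.32]
```

Request:
carry_out(rows=[[0,0,0,0,0,-0.3,-1],[0,0,0,0,0,-0.3,0.3],[0,0,0,0,0,-0.3,0.3],[0,0,0,0,0,-0.3,0.3],[0,0,0,0,0,-0.3,0.3],[0,0,0,0,0,-4,0.3],[0,0,0,0,0,-6.5,0.3],[0,0,0,0,0,-6.5,0.3]])

```text
clock: 18.6
tcp_pos: [0.4744, 0.1031, 0.1081]
ee_rot: [3.092, 0.553, 0.01]
contact_force: [-0.4, -0.2, 0.2]
opening: 0.648
```

Run:
```python
from h import *
st()
a=robot.camera("top")[:,:,::-1]; b=robot.camera("scene")[:,:,::-1]
cv2.imwrite("pics/s1.png",cv2.resize(b,(800,600)))
V=np.array(robot.get_calibration("scene")["view"])
for d in robot.spot_point("foot_a","scene"): print((np.linalg.inv(V)@np.append(d["location"],1))[:3].round(3),round(d["p"],2))
```

```text
t 18.6 tcp [0.4744 0.1031 0.1081] yaw 20.26 z [ 0.007  0.    -1.   ] F [-0.4  -0.16  0.22] open 0.648 q [ 0.04  0.12  1.86  0.    1.16 -0.32]
[ 0.505 -0.144  0.005] 0.96
[0.468 0.103 0.004] 0.86
[0.493 0.003 0.005] 0.81
[0.623 0.298 0.001] 0.81
[0.373 0.105 0.001] 0.79
[ 0.372 -0.04   0.002] 0.64
```

View pics/s1.png

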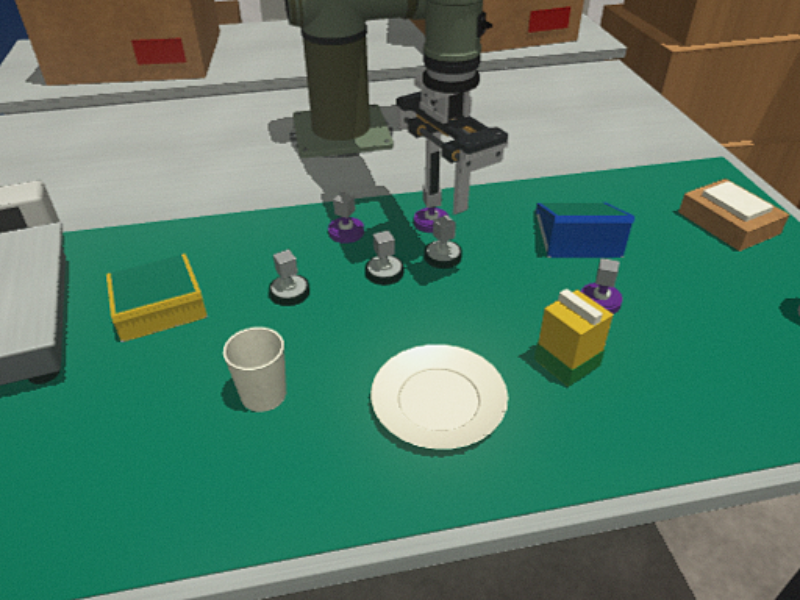

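Run:
```python
from h import *
st(); print(row((.472,.103,.043),Rt(np.radians(20.3))))
```

```text
t 18.75 tcp [0.4705 0.1029 0.1038] yaw 20.26 z [-0.002 -0.    -1.   ] F [ 0.02  0.59 -0.26] open 0.648 q [ 0.04  0.12  1.86 -0.    1.16 -0.32]
[-0.03  0.12 -0.04  0.16  0.04  6.08]
```

Request:
carry_out(rows=[[0,0,0,0.1,0,3,0.3],[0,0,0,0.1,0,6.1,0.3],[0,0,0,0.1,0,6.1,0.3],[0,0,0,0.1,0,6.1,0.3],[0,0,0,0.1,0,6.1,-1],[0,0,0,0.1,0,6.1,-1],[0,0,0,0.1,0,6.1,-1],[0,0,0,0.1,0,6.1,-1]])

```text
clock: 19.55
tcp_pos: [0.4732, 0.1033, 0.0447]
ee_rot: [3.092, 0.552, 0.003]
contact_force: [-0.0, 0.1, 0.7]
opening: 0.347
```

Request:
carry_out(rows=[[0,0,0,0,0,0,-1],[0,0,0,0,0,0,-1]])

```text
clock: 19.75
tcp_pos: [0.4723, 0.1032, 0.044]
ee_rot: [3.092, 0.553, -0.001]
contact_force: [-1.2, -0.1, 1.3]
opening: 0.272
```

Run:
```python
from h import *
st(); p=robot.sense()["tcp_pos"]
h=p[2]-.003
th=np.radians(25); wy=-.209
n=np.array([-np.sin(th)*np.cos(wy),-np.sin(th)*np.sin(wy),np.cos(th)])
spot=np.array([.4547,.338,.003+.0475])
for yaw in (np.radians(20.3),wy,0.2): 
  for e in (.06,.015): print(yaw,e,spot+n*(h+e),row(spot+n*(h+e),Rt(yaw,th,wy)))
```

```text
t 19.75 tcp [0.4723 0.1032 0.044 ] yaw 20.26 z [-0. -0. -1.] F [-1.23 -0.06  1.25] open 0.272 q [ 0.04  0.22  1.9  -0.    1.02 -0.32]
0.3543018381548489 0.06 [0.41294061 0.34685705 0.14204544] [-13.34  21.16  -0.03   2.87 -24.92  -9.81]
0.3543018381548489 0.015 [0.43154458 0.3429112  0.10126159] [-13.34  21.16  -0.03   4.48 -23.9   -5.73]
-0.209 0.06 [0.41294061 0.34685705 0.14204544] [ -7.02  24.35  31.72   2.87 -24.92  -9.81]
-0.209 0.015 [0.43154458 0.3429112  0.10126159] [ -7.02  24.35  31.72   4.48 -23.9   -5.73]
0.2 0.06 [0.41294061 0.34685705 0.14204544] [-11.68  22.15   8.67   2.87 -24.92  -9.81]
0.2 0.015 [0.43154458 0.3429112  0.10126159] [-11.68  22.15   8.67   4.48 -23.9   -5.73]
```

Request:
carry_out(rows=[[0,0,0,0,0,-4,-1],[0,0,0,0,0,-8,-1],[-4,6,0,0.8,-4,-10,-1],[-7,11,0,1.5,-9,-11,-1],[-10,16,0,2.2,-14,-11,-1],[-13.3,21.2,0,2.9,-19,-11,-1],[-13.3,21.2,0,2.9,-24,-10.5,-1],[-13.3,21.2,0,2.9,-24.9,-9.8,-1]])

```text
clock: 20.55
tcp_pos: [0.4108, 0.3511, 0.1415]
ee_rot: [2.874, 0.521, 0.603]
contact_force: [0.2, -1.0, -2.2]
opening: 0.273
```

Request:
carry_out(rows=[[0,0,0,0,0,0,-1],[0,0,0,0,0,0,-1],[0,0,0,0,0,0,-1]])

```text
clock: 20.85
tcp_pos: [0.4138, 0.3457, 0.1416]
ee_rot: [2.872, 0.511, 0.599]
contact_force: [-0.5, 0.1, -1.4]
opening: 0.27
```

```bash
cat >> h.py <<'E'
W={"steep":(np.radians(25),-.209,np.array([.4547,.338,.0505])),"shallow":(np.radians(12.5),.228,np.array([.4815,-.3415,.035]))}
def wrow(w,yaw,h,e):
    th,wy,spot=W[w]
    n=np.array([-np.sin(th)*np.cos(wy),-np.sin(th)*np.sin(wy),np.cos(th)])
    return row(spot+n*(h+e),Rt(yaw,th,wy))
E
python3 - <<'E'
from h import *
st()
for e in (.06,.01,0): print(wrow("steep",.3537,.041,e))
b=robot.camera("scene")[:,:,::-1]
cv2.imwrite("pics/s2.png",cv2.resize(b[60:220,260:450],(760,640))[:600])
E
```

```text
t 20.85 tcp [0.4138 0.3457 0.1416] yaw 22.77 z [ 0.413 -0.088 -0.906] F [-0.53  0.06 -1.43] open 0.27 q [ 0.76  0.08  1.9  -0.44  0.95  0.63]
[ 0.02  0.   -0.08 -0.02 -0.12 -0.08]
[ 0.02  0.   -0.08 -0.02 -0.12  4.92]
[ 0.02  0.   -0.08 -0.02 -0.12  5.92]
```

View pics/s2.png

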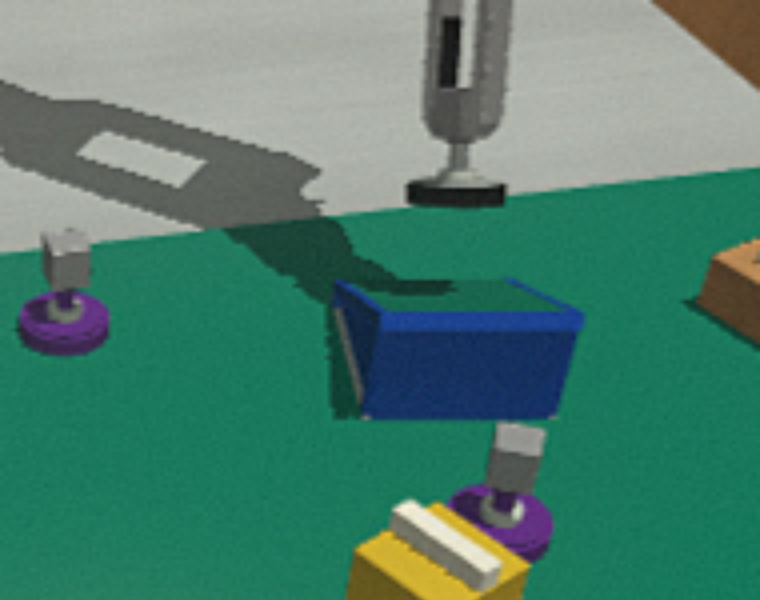

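Request:
carry_out(rows=[[0,0,0,0,-0.1,1.5,-1],[0,0,0,0,-0.1,3,-1],[0,0,0,0,-0.1,4.5,-1],[0,0,0,0,-0.1,5.2,-1],[0,0,0,0,-0.1,5.2,-1],[0,0,0,0,-0.1,5.2,-1],[0,0,0,0,-0.1,5.2,-1]])

```text
clock: 21.6
tcp_pos: [0.4353, 0.3436, 0.0954]
ee_rot: [2.873, 0.512, 0.603]
contact_force: [0.3, -0.8, -1.3]
opening: 0.276
```

Run:
```python
from h import *
st(); print(wrow("steep",.3537,.041,0))
```

```text
t 21.6 tcp [0.4353 0.3436 0.0954] yaw 22.82 z [ 0.415 -0.086 -0.906] F [ 0.31 -0.84 -1.26] open 0.276 q [ 0.72  0.17  1.91 -0.47  0.84  0.65]
[-0.05 -0.13 -0.07 -0.14  0.09  0.82]
```

Request:
carry_out(rows=[[0,0,0,-0.1,0.1,0.2,-1],[0,0,0,-0.1,0.1,0.4,-1],[0,0,0,-0.1,0.1,0.6,-1],[0,0,0,-0.1,0.1,0.8,-1],[0,0,0,-0.1,0.1,0.8,-1],[0,0,0,-0.1,0.1,0.8,-1]])

```text
clock: 22.2
tcp_pos: [0.4374, 0.3415, 0.0872]
ee_rot: [2.873, 0.513, 0.601]
contact_force: [-1.2, -0.6, 1.1]
opening: 0.274
```

Run:
```python
from h import *
st(); print(wrow("steep",.3537,.041,0))
b=robot.camera("scene")[:,:,::-1]
cv2.imwrite("pics/s3.png",cv2.resize(b[90:190,320:430],(660,600)))
```

```text
t 22.2 tcp [0.4374 0.3415 0.0872] yaw 22.85 z [ 0.414 -0.087 -0.906] F [-1.18 -0.64  1.1 ] open 0.274 q [ 0.72  0.18  1.92 -0.48  0.83  0.65]
[-0.04 -0.05 -0.02  0.05  0.01 -0.03]
```

View pics/s3.png

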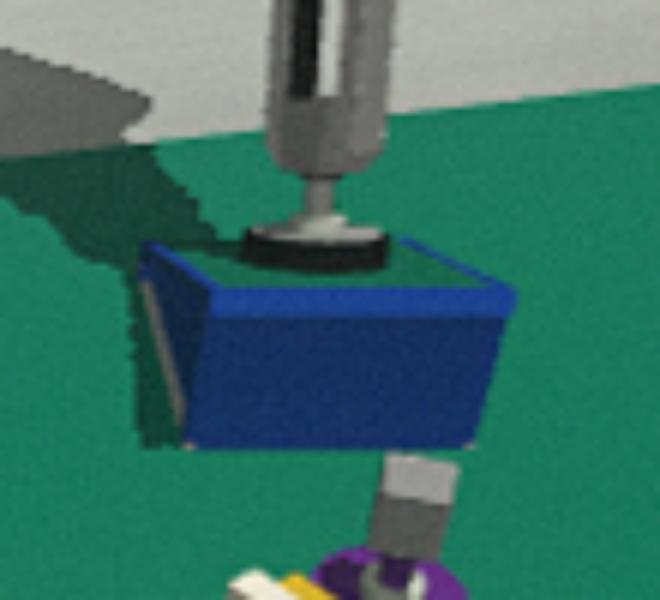

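Request:
carry_out(rows=[[0,0,0,0,0,0.1,-1],[0,0,0,0,0,0.2,-1],[0,0,0,0,0,0.3,-1],[0,0,0,0,0,0.3,-1],[0,0,0,0,0,0.3,-1]])

```text
clock: 22.75
tcp_pos: [0.4387, 0.3412, 0.0844]
ee_rot: [2.873, 0.513, 0.601]
contact_force: [-3.2, -0.3, 2.4]
opening: 0.274
```

Request:
carry_out(rows=[[0,0,0,0,0,-0.1,-1],[0,0,0,0,0,-0.2,-1],[0,0,0,0,0,-0.2,-1]])

```text
clock: 23.05
tcp_pos: [0.4379, 0.3413, 0.0862]
ee_rot: [2.873, 0.513, 0.601]
contact_force: [-3.2, 0.3, 1.8]
opening: 0.271
```

Run:
```python
from h import *
st()
```

```text
t 23.05 tcp [0.4379 0.3413 0.0862] yaw 22.85 z [ 0.414 -0.087 -0.906] F [-3.18  0.27  1.82] open 0.271 q [ 0.71  0.18  1.92 -0.48  0.82  0.65]
```

Request:
carry_out(rows=[[0,0,0,0,0,0,0],[0,0,0,0,0,0,0.2],[0,0,0,0,0,0,0.2],[0,0,0,0,0,0,0.2],[0,0,0,0,0,-2,0.2],[0,0,0,0,0,-5,0.2],[0,0,0,0,0,-9,0.2],[0,0,0,0,0,-9,0.2]])

```text
clock: 23.85
tcp_pos: [0.4024, 0.3523, 0.1735]
ee_rot: [2.876, 0.514, 0.615]
contact_force: [0.8, 1.0, 1.9]
opening: 0.6
```

Run:
```python
from h import *
st()
b=robot.camera("scene")[:,:,::-1]
cv2.imwrite("pics/s4.png",cv2.resize(b[60:190,310:450],(646,600)))
V=np.array(robot.get_calibration("scene")["view"])
for d in robot.spot_point("foot_a","scene"): print((np.linalg.inv(V)@np.append(d["location"],1))[:3].round(3),round(d["p"],2))
print("R hover",row((.508,-.1435,.15),Rt(np.radians(18.6))))
```

```text
t 23.85 tcp [0.4024 0.3523 0.1735] yaw 22.89 z [ 0.421 -0.079 -0.904] F [0.76 0.99 1.88] open 0.6 q [ 0.78  0.02  1.89 -0.43  1.01  0.62]
[0.453 0.341 0.051] 0.97
[0.375 0.107 0.004] 0.97
[0.493 0.003 0.006] 0.83
[ 0.508 -0.147  0.004] 0.79
[0.62  0.3   0.006] 0.79
[ 0.372 -0.044  0.005] 0.7
R hover [ 12.93 -21.53   1.64  -9.36  48.54  10.34]
```

View pics/s4.png

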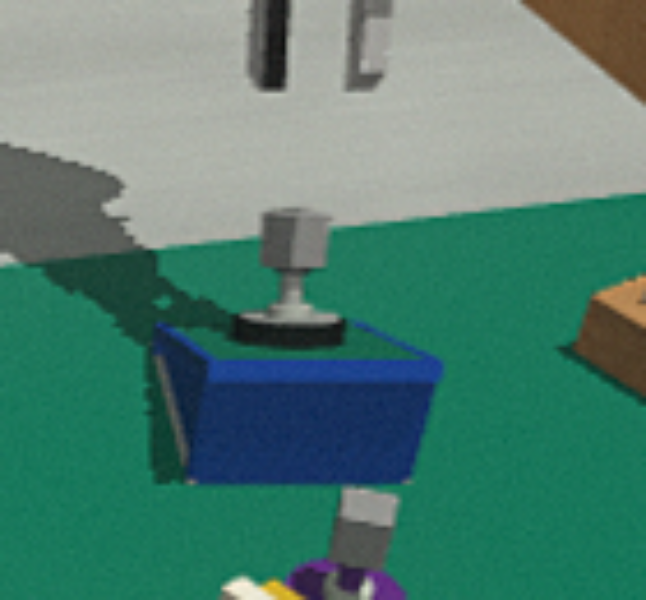

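Request:
carry_out(rows=[[12.9,-21.5,1.6,-9.4,48.5,10.3,0.3],[12.9,-21.5,1.6,-9.4,48.5,10.3,0.3],[12.9,-21.5,1.6,-9.4,48.5,10.3,0.3],[12.9,-21.5,1.6,-9.4,48.5,10.3,0.3],[12.9,-21.5,1.6,-9.4,48.5,10.3,0.3],[12.9,-21.5,1.6,-9.4,48.5,10.3,0.3],[12.9,-21.5,1.6,-9.4,48.5,10.3,0.3],[12.9,-21.5,1.6,-9.4,48.5,10.3,0.3]])

```text
clock: 24.75
tcp_pos: [0.481, -0.0321, 0.1515]
ee_rot: [3.1, 0.505, -0.007]
contact_force: [1.3, 1.1, -1.1]
opening: 0.652
```

Request:
carry_out(rows=[[0,0,0,0,0,0,0.3]])

```text
clock: 24.85
tcp_pos: [0.4821, -0.0356, 0.1517]
ee_rot: [3.099, 0.494, -0.007]
contact_force: [-0.5, 0.5, -0.2]
opening: 0.647
```

Run:
```python
from h import *
st()
print("R hover",row((.509,-.144,.12),Rt(np.radians(18.6))))
```

```text
t 24.85 tcp [ 0.4821 -0.0356  0.1517] yaw 18.1 z [-0.004 -0.004 -1.   ] F [-0.51  0.48 -0.2 ] open 0.647 q [-0.25  0.07  1.82 -0.01  1.26 -0.56]
R hover [ 0.15  0.28 -0.5  -0.8  11.13  3.21]
```

Request:
carry_out(rows=[[0,0,-0.5,-0.8,11.1,3.2,0.3],[0,0,-0.5,-0.8,11.1,3.2,0.3],[0,0,-0.5,-0.8,11.1,3.2,0.3],[0,0,-0.5,-0.8,11.1,3.2,0.3],[0,0,-0.5,-0.8,11.1,3.2,0.3],[0,0,-0.5,-0.8,11.1,3.2,0.3]])

```text
clock: 25.45
tcp_pos: [0.5096, -0.1357, 0.1218]
ee_rot: [3.097, 0.524, -0.003]
contact_force: [-0.1, 0.8, -0.4]
opening: 0.651
```

Run:
```python
from h import *
st()
print("R",row((.509,-.144,.042),Rt(np.radians(18.6))))
```

```text
t 25.45 tcp [ 0.5096 -0.1357  0.1218] yaw 19.19 z [-0.002 -0.001 -1.   ] F [-0.13  0.76 -0.42] open 0.651 q [-0.42  0.19  1.74 -0.    1.21 -0.76]
R [ 0.04  0.13  0.59 -0.31  0.76  7.98]
```

Request:
carry_out(rows=[[0,0.1,0.6,-0.3,0.8,2,0.3],[0,0.1,0.6,-0.3,0.8,2,0.3],[0,0.1,0.6,-0.3,0.8,2,0.3]])

```text
clock: 25.75
tcp_pos: [0.5093, -0.1446, 0.102]
ee_rot: [3.1, 0.507, -0.001]
contact_force: [-0.1, 0.6, 0.0]
opening: 0.651
```

Run:
```python
from h import *
st()
print("R",row((.509,-.144,.042),Rt(np.radians(18.6))))
```

```text
t 25.75 tcp [ 0.5093 -0.1446  0.102 ] yaw 18.59 z [-0.    -0.001 -1.   ] F [-0.15  0.56  0.01] open 0.651 q [-0.44  0.22  1.75 -0.    1.17 -0.76]
R [ 0.04  0.04 -0.01 -0.01 -0.07  6.  ]
```

Request:
carry_out(rows=[[0,0,0,0,-0.1,3,0.3],[0,0,0,0,-0.1,6,0.3],[0,0,0,0,-0.1,6,0.3],[0,0,0,0,-0.1,6,0.3],[0,0,0,0,-0.1,6,-1],[0,0,0,0,-0.1,6,-1],[0,0,0,0,-0.1,6,-1],[0,0,0,0,-0.1,6,-1]])

```text
clock: 26.55
tcp_pos: [0.51, -0.1454, 0.0427]
ee_rot: [3.098, 0.505, 0.002]
contact_force: [-0.7, -0.7, 1.0]
opening: 0.346
```

Request:
carry_out(rows=[[0,0,0,0,0,0,-1],[0,0,0,0,0,0,-1]])

```text
clock: 26.75
tcp_pos: [0.5097, -0.1453, 0.0423]
ee_rot: [3.099, 0.505, 0.001]
contact_force: [-1.0, -0.5, 1.1]
opening: 0.278
```

Run:
```python
from h import *
st(); h=robot.sense()["tcp_pos"][2]-.003
for e in (.06,.01): print(wrow("shallow",np.radians(18.6),h,e))
```

```text
t 26.75 tcp [ 0.5097 -0.1453  0.0423] yaw 18.5 z [ 0.001 -0.002 -1.   ] F [-0.97 -0.53  1.15] open 0.278 q [-0.44  0.31  1.79 -0.    1.04 -0.76]
[ -1.07  12.42  -0.09 -11.03  17.53  -8.93]
[-1.07 12.42 -0.09 -9.96 17.62 -4.05]
```

Request:
carry_out(rows=[[0,0,0,0,0,-4,-1],[0,0,0,0,0,-8,-1],[0,3,0,-2,3.5,-9,-1],[0,6,0,-5,8,-9,-1],[-1,9,0,-8,12.5,-9,-1],[-1.1,12.4,0,-11,17.5,-9,-1],[-1.1,12.4,0,-11,17.5,-9,-1],[-1.1,12.4,0,-11,17.5,-9,-1]])

```text
clock: 27.55
tcp_pos: [0.459, -0.3486, 0.1317]
ee_rot: [-3.07, -0.492, -0.337]
contact_force: [0.6, 0.8, -2.4]
opening: 0.275
```

Request:
carry_out(rows=[[0,0,0,0,0,0,-1],[0,0,0,0,0,0,-1],[0,0,0,0,0,0,-1]])

```text
clock: 27.85
tcp_pos: [0.4612, -0.3438, 0.1319]
ee_rot: [-3.067, -0.504, -0.338]
contact_force: [-0.5, -0.2, -2.2]
opening: 0.27
```

Run:
```python
from h import *
st()
print(wrow("shallow",np.radians(18.5),.0393,.01))
```

```text
t 27.85 tcp [ 0.4612 -0.3438  0.1319] yaw 18.79 z [ 0.209  0.05  -0.977] F [-0.52 -0.17 -2.18] open 0.27 q [-0.91  0.2   1.73  0.22  1.13 -1.32]
[-0.08  0.06  0.16 -0.13  0.22  4.97]
```

Request:
carry_out(rows=[[0,0,0,-0.1,0.2,1.5,-1],[0,0,0,-0.1,0.2,3,-1],[0,0,0,-0.1,0.2,4.5,-1],[0,0,0,-0.1,0.2,5,-1],[0,0,0,-0.1,0.2,5,-1],[0,0,0,-0.1,0.2,5,-1],[0,0,0,-0.1,0.2,5,-1]])

```text
clock: 28.55
tcp_pos: [0.4711, -0.3463, 0.0839]
ee_rot: [-3.07, -0.5, -0.34]
contact_force: [-0.0, 0.4, -2.3]
opening: 0.274
```

Run:
```python
from h import *
st()
print(wrow("shallow",np.radians(18.5),.0393,.0))
```

```text
t 28.55 tcp [ 0.4711 -0.3463  0.0839] yaw 18.65 z [ 0.211  0.047 -0.976] F [-0.03  0.37 -2.32] open 0.274 q [-0.9   0.28  1.75  0.23  1.03 -1.33]
[ 0.09  0.02  0.02  0.05 -0.23  1.08]
```

Request:
carry_out(rows=[[0,0,0,0,-0.2,0.3,-1],[0,0,0,0,-0.2,0.6,-1],[0,0,0,0,-0.2,0.8,-1],[0,0,0,0,-0.2,1.0,-1],[0,0,0,0,-0.2,1.1,-1],[0,0,0,0,-0.2,1.1,-1],[0,0,0,0,-0.2,1.1,-1]])

```text
clock: 29.25
tcp_pos: [0.4725, -0.3434, 0.0728]
ee_rot: [-3.069, -0.5, -0.339]
contact_force: [-0.4, 0.7, 1.8]
opening: 0.271
```

Run:
```python
from h import *
st()
print(wrow("shallow",np.radians(18.5),.0393,.0))
b=robot.camera("scene")[:,:,::-1]
cv2.imwrite("pics/s5.png",cv2.resize(b[130:230,50:160],(660,600)))
```

```text
t 29.25 tcp [ 0.4725 -0.3434  0.0728] yaw 18.65 z [ 0.21   0.048 -0.976] F [-0.44  0.75  1.75] open 0.271 q [-0.89  0.29  1.76  0.23  1.01 -1.33]
[ 0.03  0.05  0.02  0.08  0.03 -0.04]
```

View pics/s5.png

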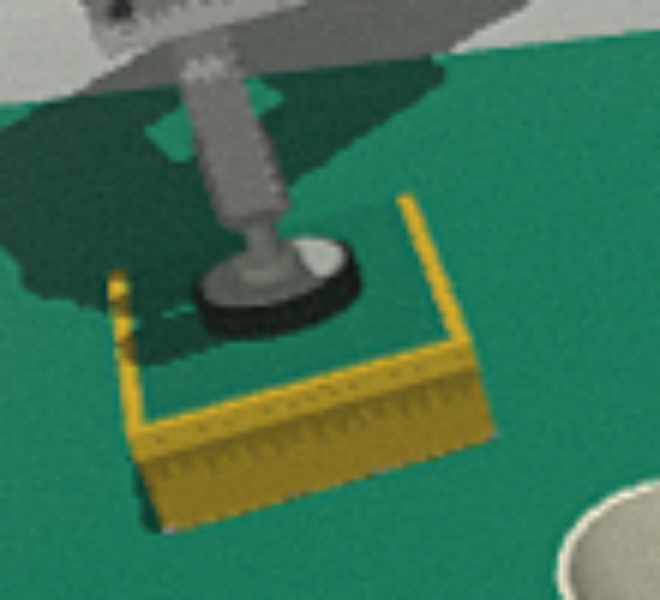

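Request:
carry_out(rows=[[0,0,0,0,0,0.1,-1],[0,0,0,0,0,0.2,-1],[0,0,0,0,0,0.2,-1],[0,0,0,0,0,0.1,-1],[0,0,0,0,0,0,-1],[0,0,0,0,0,0,-1]])

```text
clock: 29.9
tcp_pos: [0.4726, -0.3434, 0.0726]
ee_rot: [-3.069, -0.5, -0.339]
contact_force: [-0.6, 0.4, 2.0]
opening: 0.274
```

Request:
carry_out(rows=[[0,0,0,0,0,0,0],[0,0,0,0,0,0,0.2],[0,0,0,0,0,0,0.2],[0,0,0,0,0,0,0.2],[0,0,0,0,0,-2,0.2],[0,0,0,0,0,-5,0.2],[0,0,0,0,0,-9,0.2],[0,0,0,0,0,-12,0.2]])

```text
clock: 30.7
tcp_pos: [0.4473, -0.3494, 0.1916]
ee_rot: [-3.07, -0.5, -0.34]
contact_force: [-0.5, -0.9, -0.4]
opening: 0.597
```

Run:
```python
from h import *
st()
b=robot.camera("scene")[:,:,::-1]; a=robot.camera("top")[:,:,::-1]
cv2.imwrite("pics/s6.png",cv2.resize(b,(800,600))); cv2.imwrite("pics/s7.png",cv2.resize(b[130:230,50:160],(660,600)))
V=np.array(robot.get_calibration("scene")["view"])
for l in ("foot_a","cup","carton","plate"):
  for d in robot.spot_point(l,"scene"): print(l,(np.linalg.inv(V)@np.append(d["location"],1))[:3].round(3),round(d["p"],2))
```

```text
t 30.7 tcp [ 0.4473 -0.3494  0.1916] yaw 18.66 z [ 0.211  0.047 -0.976] F [-0.45 -0.94 -0.38] open 0.597 q [-0.94  0.12  1.69  0.21  1.25 -1.32]
foot_a [0.449 0.338 0.052] 0.95
foot_a [0.495 0.002 0.005] 0.91
foot_a [0.374 0.108 0.003] 0.74
foot_a [ 0.478 -0.343  0.037] 0.73
foot_a [ 0.373 -0.041  0.007] 0.73
foot_a [0.623 0.3   0.005] 0.71
cup [ 0.704 -0.192  0.003] 0.9
carton [ 0.732  0.206 -0.003] 0.94
carton [0.599 0.002 0.   ] 0.57
plate [0.76  0.021 0.005] 0.88
plate [0.452 0.334 0.05 ] 0.17
```

View pics/s6.png

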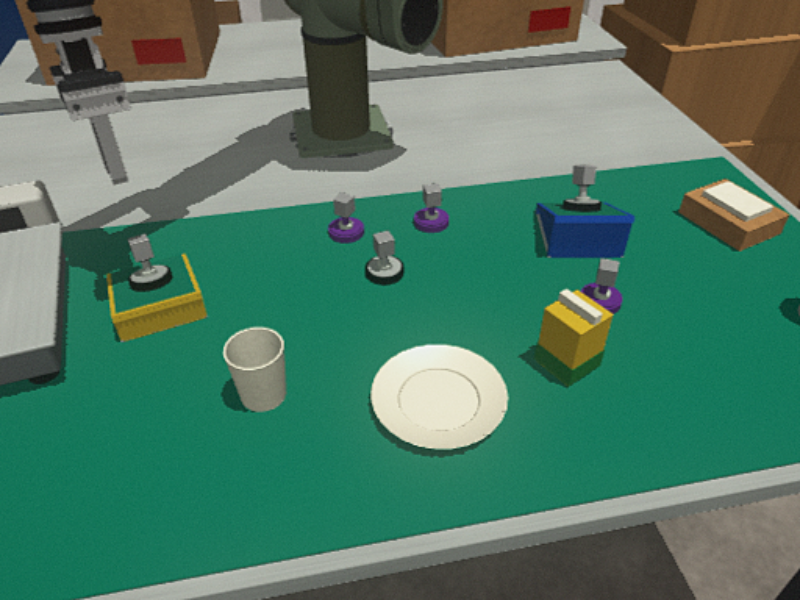

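View pics/s7.png

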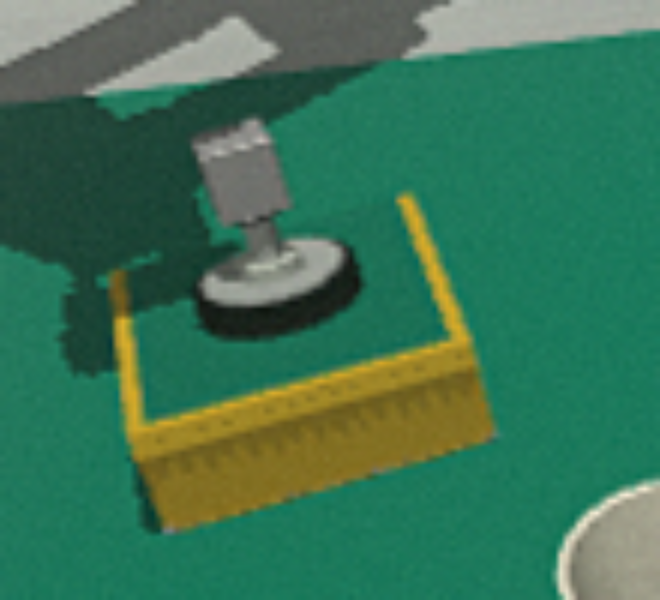

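Request:
carry_out(rows=[[0,0,0,0,0,-3,0.2],[0,0,0,0,0,-3,0.2],[0,0,0,0,0,-3,0.2],[0,0,0,0,0,-3,0.2],[0,0,0,0,0,-3,0.2],[0,0,0,0,0,-3,0.2],[0,0,0,0,0,-3,0.2],[0,0,0,0,0,-3,0.2]])

```text
clock: 31.8
tcp_pos: [0.4409, -0.3504, 0.2186]
ee_rot: [-3.068, -0.5, -0.338]
contact_force: [1.2, 0.3, 0.0]
opening: 0.602
```

Run:
```python
from h import *
b=robot.camera("scene")[:,:,::-1]; robot.camera("top")
cv2.imwrite("pics/s8.png",cv2.resize(b[60:190,310:450],(646,600)))
o=cv2.imread("pics/s4.png"); n=cv2.imread("pics/s8.png")
o2=cv2.imread("pics/s7.png"); n2=cv2.resize(b[130:230,50:160],(660,600))
g=lambda i:cv2.cvtColor(i,cv2.COLOR_BGR2GRAY)
def sh(o,n,x,y,w,h):
    r=cv2.matchTemplate(g(n),g(o)[y:y+h,x:x+w],cv2.TM_CCOEFF_NORMED); _,v,_,l=cv2.minMaxLoc(r); return v,l[0]-x,l[1]-y
print(sh(o,n,225,200,130,150),sh(o2,n2,190,115,180,230))
for c in("scene","top"):
  V=np.array(robot.get_calibration(c)["view"])
  for d in robot.spot_point("foot_a",c): print(c,(np.linalg.inv(V)@np.append(d["location"],1))[:3].round(3),round(d["p"],2))
```

```text
(0.99507737159729, 0, 0) (0.9738491773605347, 0, 0)
scene [0.624 0.299 0.005] 0.89
scene [0.493 0.003 0.005] 0.73
scene [ 0.372 -0.042  0.005] 0.71
scene [0.452 0.339 0.051] 0.63
scene [ 0.479 -0.343  0.033] 0.61
scene [0.371 0.103 0.003] 0.57
top [ 0.374 -0.041  0.002] 0.89
top [0.626 0.302 0.004] 0.88
top [0.491 0.005 0.004] 0.85
top [0.455 0.34  0.05 ] 0.78
top [0.371 0.105 0.006] 0.73
top [ 0.481 -0.344  0.038] 0.56
```

Nothing has moved; both feet are within about 3 mm of the wedge middles.

```bash
python3 -c "
from rig import robot
print(robot.sign_off())"
```

```text
the job is handed in; nothing more can be done
None
```

The job is done and handed in at about 32 s. All three feet were pressed lightly, slid about 6 cm across the mat and released before any foot went onto a wedge.

| Foot (start position) | Press, N (readings) | Drag, N | Ratio | Where it stands now |
|---|---|---|---|---|
| Left, y ≈ +0.12 | 7–8.4 | about 7.5 | about 0.8–0.9 (grippiest) | Middle of the steep blue wedge |
| Right, y ≈ −0.12 | 8–10 | about 3.2 | about 0.35 | Middle of the shallow yellow wedge |
| Middle, y ≈ +0.01 | 11–11.5 | about 2.2 | about 0.2 (slipperiest) | On the mat where it was slid to |

- **Force readings:** They scattered by roughly 0.7 N, so the gap between the middle and right feet was less clear-cut than the left foot's lead. No press reading exceeded 11.5 N.
- **Last checks:** Both cameras put the wedge feet within about 3 mm of the wedge middles. Matched picture crops showed no shift of either foot, about 8 s apart on the blue wedge and about 1 s apart on the yellow one.
- **Surroundings:** The networks found the cup, carton and plate where they began after the second wedge placing, and the purple feet likewise in the last pictures. The gripper was open and clear of everything.
- **Disagreements:** One scene reading of the blue-wedge foot was 4–6 mm off (x = 0.449). The next readings from both cameras and the picture match did not bear it out. The network once gave the carton a second, false position with low confidence.

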